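Swing the board tray home and lock it

ROBOT

A 7-joint arm with a two-finger parallel gripper is mounted at the origin on a cart in front of the work surface, level with it; the furniture and walls round the work are solid. World frame = base frame: x ahead of the robot, y to its left, z up, the work surface at z = 0. Lengths are in m, angles in rad, forces in N, time in s.
With the tool pointing down it reaches from about 0.4 to 0.85 m from the base axis. Payload 4.5 kg.
Tool frame: the origin (TCP) lies on the centre line of the jaws, within the pads' length; the fingertips stand 11 mm ahead of it and the grasp point (between the pads) lies 8 mm behind it; z points along the fingers, y is the line along which they close (so a half turn about z gives the same grasp; the last joint's range is limited). The gripper opens to 88 mm and grips with 3 to 60 N. Pads are 18 mm wide; open, the fingers measure 123 mm over their backs; the gripper's body (75 mm by 187 mm) begins 45 mm behind the grasp point.
Start: joints at [-1.238, 0.689, -0.195, 1.565, 0.157, 0.902, -0.215], TCP at [0.184, 0.597, 0.25] pointing down, gripper open.
Joint ranges: [-3.01, 3.01], [-0.46, 2.08], [-1.47, 1.51], [0.13, 2.56], [-1, 4.14], [0.04, 2.09], [-2.66, 2.66]. Speed limits (rad/s): [2.57, 2.57, 3.14, 3.14, 3.14, 3.14, 3.14].

INTERFACE

Orientations are given as a unit quaternion [x, y, z, w].
In Python, from plant import * gives the robot as it stands. The module is installed in compiled form; this text tells all that it offers.
- The arm moves only by the tool send_rows, never from a script. Its argument "motion" is a list of rows, each an object of numbers: "x", "y", "z": the shift along the tool's x, y, z in cm; "rx", "ry", "rz": the turn, a rotation vector about the tool's x, y, z in rad; "jaw": the finger opening in cm, from 0 to 8.81. In form: [{"x": .., "y": .., "z": .., "rx": .., "ry": .., "rz": .., "jaw": ..}, ...]. A call has exactly 5 rows; each row shifts and turns the commanded pose from where the row before left it, along the tool's axes as they then stand; what a row does not reach is not made up. A row lasts 1/10 s, in which the tool goes at most 50 mm and 8.59 degrees, less where a joint would pass 70% of its speed; a pose out of reach is approached as far as the arm can. A call is refused whole if a number of a shift passes 5 or a number of a turn 0.15, either way. A call with a gripper value outside its range is refused whole. The fingers move at their own pace and stop on an object; "grip_force" is the grip in N (left out, the last holds). Time passes only in rows, so rows that do not move let the fingers close, or fill a call up. It gives the time, the measured TCP pose, the force, the opening and the grip force at its end, in the units of the state.
- get_state(): the state, without advancing time (a new reading comes with each control period).
- snapshot(name): name is "scene" or "top" or "wrist"; returns a dict with "img" (400x640x3 uint8, red, green, blue), "vertical_fov" (degrees; the focal length in pixels is half the picture's height over the tangent of half this angle, whatever the lens; pixels are square), "cx", "cy" (the principal point, pixels), "D" ([k1, k2, p1, p2, k3] as OpenCV has them; the pictures are not rectified), "extrinsics" (4x4, takes a point from camera to world coordinates). Camera axes: x right, y up, looking along -z (the intrinsics and any distortion apply to the point x, -y, -z); pixel columns grow to the right and rows downward; lengths in m; the calibration is good to about 2 mm. A picture is of the moment at which its call begins. There is no depth.
- finish_job(): hands the job in; it is judged then, once.
The state is a dict: "clock": time; "q": joint angles; "qd": joint speeds; "joint_torque": joint torques, N m; "tool_pos": TCP position; "eef_rot": TCP orientation; "contact_force": force on the tool from outside, world axes, zero at the start; "moment": the same for the moment, N m; "opening": opening from 0.0 (shut) to 1.0 (fully open); "finger_force": force on a finger pad.
Only numpy, scipy, OpenCV 4.12 (cv2) and the standard library are available. Lean on these libraries where they do the work, as an engineer would, in place of code of your own. Each camera call takes 0.05 s, during which the arm holds its last target. There are 200 camera calls.

TASK

The board tray has been swung out for loading. Push its free corner round about the corner bolt until the tray is fully home against its rubber stop, then press the black lock stud in that free corner all the way down so the tray cannot swing out again. Do not touch the circuit board in the tray, and leave the other things on the bench where they are.

Things in the scene. Friction and masses are not known exactly. Their poses are not given: they have to be found in the camera images.
- base: Dark steel base plate, 230 (its x) x 310 (its y) x 12 mm, fixed to the bench. Origin on the bench, straight under the tray's corner bolt; the plate reaches 185 mm to -x, 45 to +x, 185 to -y, 125 to +y of it. Its x points away from the robot, within 0.3 rad. The 46 mm high stop stands on it behind the tray's home place, 22 to 38 mm to +x and 92 to 132 mm to -y of the bolt.
- tray (a joint): Swing of the open aluminium tray (170 x 110 mm) about the bolt. 0 = home at the stop: in base axes it then reaches 94 mm to -x, 16 to +x, 154 to -y, 16 to +y of the bolt. Grows as it swings out clockwise from above, its free end toward the robot (at pi/2: 154 mm to -x, 94 to +y); limit 1.75, starts at 1.2 to 1.6. Stiff swivel: about 2 N at the free end moves it; it stays where left.
- push_corner (a point): The tray's free outside corner, diagonal to the bolt, 33 mm above the bench (walls 3 mm thick, from 15 to 50 mm up). Its axes are the tray's: base axes turned clockwise by the swing. The long wall to push lies along its y and faces -x (toward the robot when home, to the robot's left when out); the bolt is 94 mm to +x and 154 mm to +y. Push that wall near this corner.
- pivot (a point): Top of the steel hexagon bolt on which the tray turns, 49 mm above the bench, on the swing axis.
- stud_top (a point): Top centre of the black mushroom-headed lock stud, 26 mm in diameter, in the tray's free corner, 18 mm in from both outside faces. Top 62 mm above the bench when up, 52 mm when fully down, 2 mm over the walls.
- stud (a joint): Depth of the lock stud: 0 = up, 0.010 m = fully down. It slides against about 3 N of friction, has no spring and stays where it is left. Its flat blade (6 x 18 mm, round nose) meets the base plate after 2.5 mm and goes further only with the tray home, when it lies over the slot (the nose takes up a last 3 mm at most).
- slot (a point): Centre of the mouth of the slot (9.5 x 24 mm, long along the base's y, 12 mm deep) in the base plate, straight under the stud when the tray is home.
- board: Green circuit board, 62 x 90 x 13 mm, screwed down in the tray below the wall tops; not to be touched.
- screwdriver: Yellow-handled screwdriver, 187 mm, lying to the left of the base plate; leave it.
- cutters: Red-handled side cutters, 135 mm, lying at the left; leave them.
- loupe: Black eye loupe, 36 mm across and 22 mm high, in front of the base plate; leave it.
- weight: Brass-coloured weight with a knob, 33 mm across and 46 mm high, to the right of the base plate; leave it.
- spare_board: Loose blue circuit board, 44 x 58 mm, at the right; leave it.
- steel_rule: Steel rule, 160 mm long, 19 mm wide, at the right; leave it.
- caliper: Caliper, 200 mm, at the left; leave it.
- pliers_blue: Blue-handled pliers, 135 mm, at the right; leave them.
- tape: Roll of amber tape, 68 mm across, 18 mm high, at the left rear; leave it.

How it is judged:
On the way, in this order (a step that is already met when the one before it is completed fails the run):
1. the tray has come round to its stop with the lock stud still up (value of joint tray below 0.04 rad and value of joint stud below 0.004 m), for 0.1 s.
2. the lock stud is pressed down into the slot (value of joint stud above 0.008 m), for 0.2 s.
At the end, for the whole second after the job is handed in: The tray is home within 0.02 rad, its stud over the slot within 5 mm, and the stud is at least 8 mm down of its 10 mm (value of joint tray below 0.02 rad and value of joint stud above 0.008 m and horizontal distance between stud_top and slot below 0.005 m); the robot touches nothing.
It fails at once if the robot presses on the circuit board (contact force between the arm and board above 1 N).
It fails at once if the fingers press on the circuit board (contact force between the fingers and board above 1 N).
It fails at once if a thing lying on the bench is moved by more than 30 mm (distance of any of screwdriver, cutters, loupe, weight, spare_board, steel_rule, caliper, pliers_blue, tape from where it was at the start of the episode above 0.03 m).
It also fails if it takes over 35 s, if anything falls off the work surface, if the arm or the gripper's body presses on something with over 40 N, if the wrist force passes 120 N, or if a joint passes its speed limit or range.

## Working session

There is one attempt and no reset: what is moved stays moved. The work goes in short steps, Python scripts to look and compute and a tool call to move; the robot and the scene stay as the last step left them, time stands still between calls to the robot, and variables do not carry over. Pictures are saved under pics/ and viewed, at most 10 in all, crops included, and the job is handed in when it is done.

Besides the shell and the picture viewer there is one more tool, called after "Call:" as name(argument=value, ...) on one line, values as JSON. send_rows: Moves the arm, as the interface text tells. Its arguments: {"type":"object","properties":{"motion":{"type":"array"},"grip_force":{"type":"number"}},"required":["motion"]}

```bash
mkdir -p pics; cat > h.py <<'E'
from plant import *
import numpy as np, cv2
def K(s):
    f=200/np.tan(np.radians(s["vertical_fov"])/2)
    return np.array([[f,0,s["cx"]],[0,f,s["cy"]],[0,0,1.]])
def ray(s,u,v,z):
    p=cv2.undistortPoints(np.array([[[u,v]]],float),K(s),np.array(s["D"],float))[0,0]
    E=np.array(s["extrinsics"]); d=E[:3,:3]@[p[0],-p[1],-1]; o=E[:3,3]
    return o+d*(z-o[2])/d[2]
def proj(s,P):
    E=np.array(s["extrinsics"]); c=(np.atleast_2d(P)-E[:3,3])@E[:3,:3]; c=c*[1,-1,-1]
    return cv2.projectPoints(c.astype(float),np.zeros(3),np.zeros(3),K(s),np.array(s["D"],float))[0][:,0]
def snap(n,f):
    s=snapshot(n); cv2.imwrite(f"pics/{f}.png",s["img"][:,:,::-1]); np.save(f"{f}.npy",s,allow_pickle=True); return s
def load(f): return np.load(f"{f}.npy",allow_pickle=True).item()
E
python3 - <<'E'
from h import *
for n in("top","scene"): s=snap(n,n+"1"); print(n,s["extrinsics"],s["vertical_fov"])
st=get_state(); print(st)
E
```

```text
top [[-0.01172692  0.99232543 -0.12309637  0.35029292]
 [-0.99971827 -0.00909464  0.02192403  0.00503669]
 [ 0.02063625  0.12331879  0.99215252  1.38982806]
 [ 0.          0.          0.          1.        ]] 46.57894680622435
scene [[ 0.90522755  0.18095408 -0.38447199 -0.01376983]
 [-0.42492427  0.38215457 -0.82060785 -1.19172019]
 [-0.00156461  0.90620831  0.42282862  0.66202222]
 [ 0.          0.          0.          1.        ]] 48.14822031057661
{'clock': 0.1, 'q': array([-1.23819441,  0.68988679, -0.19450476,  1.56619917,  0.15728826,
        0.90250874, -0.21510758]), 'qd': array([ 0.00025824, -0.00102769, -0.00089644, -0.00152734,  0.00145806,
        0.00094422, -0.00041099]), 'joint_torque': array([-4.15404502e-03, -5.28494668e+01, -1.27195459e+00, -1.53835773e+01,
       -5.26345486e-02,  1.97491936e-03,  2.86893862e-05]), 'tool_pos': array([0.18387348, 0.59678379, 0.24900903]), 'eef_rot': array([ 1.48823695e-01,  9.88863417e-01, -8.04667246e-04, -6.07203521e-05]), 'contact_force': array([ 0.45878717,  0.95523212, -0.28318292]), 'moment': array([ 0.00555191, -0.01158023, -0.01872621]), 'finger_force': 0.0, 'opening': 0.9981884881452335}
```

View pics/top1.png

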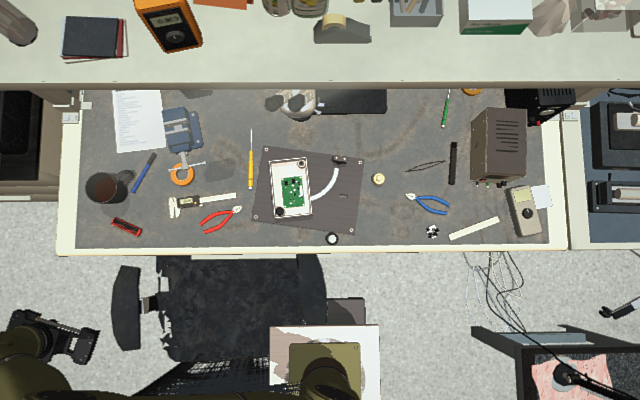

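View pics/scene1.png

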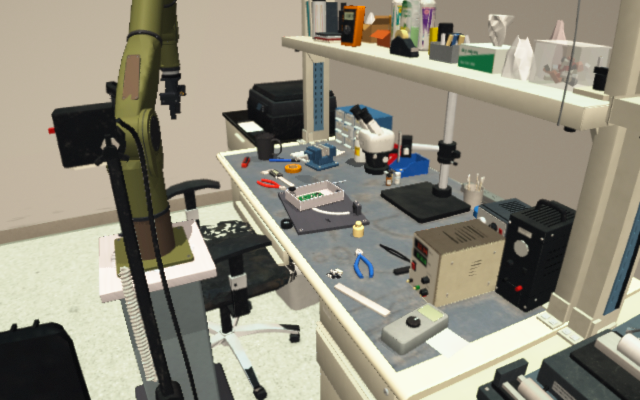

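The top view shows the tray swung out around (290,188), with the stud near (279,212), the bolt near (303,161), the stop near (340,160) and the loupe at (333,239). I'll enlarge it.

```bash
python3 - <<'E'
from h import *
s=load("top1"); c=s["img"][140:250,240:380,::-1]
cv2.imwrite("pics/c1.png",cv2.resize(c,None,fx=5.4,fy=5.4,interpolation=cv2.INTER_CUBIC))
E
```

```text
(no output)
```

View pics/c1.png

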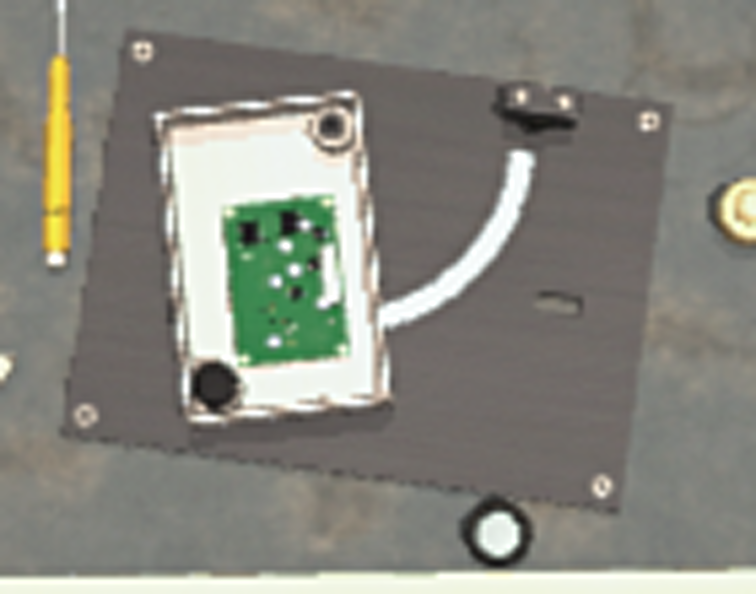

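The crop shows the base corners at (125,30), (672,103), (617,512) and (63,435). The bolt is at (331,126), the stud at (215,385), the slot at (558,303) and the free corner at (193,423). The loupe is at (498,533).

```bash
cat > fit.py <<'E'
from h import *
from scipy.optimize import least_squares
s=load("top1")
I=lambda x,y:(240+(x+.5)/5.4-.5,140+(y+.5)/5.4-.5)
pts=[(I(125,30),(.045,.125,.012)),(I(672,103),(.045,-.185,.012)),(I(617,512),(-.185,-.185,.012)),(I(63,435),(-.185,.125,.012)),(I(331,126),(0,0,.049))]
uv=np.array([p[0] for p in pts]);X=np.array([p[1] for p in pts])
def W(b,X):
    c,si=np.cos(b[2]),np.sin(b[2]); X=np.atleast_2d(X)
    return np.c_[b[0]+c*X[:,0]-si*X[:,1],b[1]+si*X[:,0]+c*X[:,1],X[:,2]]
r=least_squares(lambda b:(proj(s,W(b,X))-uv).ravel(),[.6,.05,0]); b=r.x
def T(b,sw,P): return W([b[0],b[1],b[2]-sw],P)
tp=[(I(215,385),(-.076,-.136,.062)),(I(193,423),(-.094,-.154,.05)),(I(390,402),(.016,-.154,.05)),(I(157,118),(-.094,.016,.05)),(I(358,95),(.016,.016,.05))]
tu=np.array([p[0] for p in tp]);TX=np.array([p[1] for p in tp])
r2=least_squares(lambda a:(proj(s,T(b,a[0],TX))-tu).ravel(),[1.4]); sw=r2.x[0]
if __name__=="__main__":
    print("base",b,r.fun.round(2)); print("swing",sw,r2.fun.round(2))
    print("slot",W(b,(-.076,-.136,.012)),ray(s,*I(558,303),.012))
    print("stud",T(b,sw,(-.076,-.136,.062)),"corner",T(b,sw,(-.094,-.154,.033)))
    print("loupe",ray(s,*I(498,533),.022),"screwdriver",ray(s,*I(55,258),.012))
E
python3 fit.py
```

```text
base [ 0.62344264  0.06354061 -0.14598179] [-0.18 -0.13  0.11  0.26  0.59 -0.   -0.53  0.12  0.   -0.26]
swing 1.3157356411412973 [ 0.23  0.26 -0.87  0.53  0.56 -0.09 -0.35 -0.51 -0.21 -0.53]
slot [[ 0.52846793 -0.05995759  0.012     ]] [ 0.52945066 -0.06012828  0.012     ]
stud [[0.47997735 0.12428359 0.062     ]] corner [[0.4601248  0.14021709 0.033     ]]
loupe [ 0.40234829 -0.02514356  0.022     ] screwdriver [0.55706415 0.21790653 0.012     ]
```

```bash
cat > rel.py <<'E'
from fit import *
from scipy.spatial.transform import Rotation as Ro
def rel(P,st=None):
    st=st or get_state(); R=Ro.from_quat(st["eef_rot"]); h=R.as_matrix()[:,0]
    print("t",st["clock"],"tcp",st["tool_pos"].round(4),"xhead",np.arctan2(h[1],h[0]).round(4),"F",st["contact_force"].round(2),"op",round(st["opening"],3))
    return (R.inv().apply(np.array(P)-st["tool_pos"])*100).round(2)
def tray(a,x,y,z): return T(b,a,(x,y,z))[0]
def want(a): return (b[2]-a+np.pi)%(2*np.pi)
E
python3 - <<'E'
from rel import *
P=tray(sw,-.130,-.138,.15); print(P,rel(P),"want head",want(sw), "arc", [tray(a,-.108,-.138,.036).round(3) for a in (1.3,.6,0)])
E
```

```text
t 0.1 tcp [0.1839 0.5968 0.249 ] xhead 2.8428 F [ 0.46  0.96 -0.28] op 0.998
[0.47211065 0.17774493 0.15      ] [-39.88 -31.55   9.96] want head 1.679875224903941 arc [array([0.473, 0.154, 0.036]), array([0.45 , 0.035, 0.036]), array([ 0.497, -0.057,  0.036])]
```

Call:
send_rows(motion=[{"x":-2.7,"y":-2.1,"jaw":0},{"x":-2.7,"y":-2.1,"jaw":0},{"x":-2.7,"y":-2.1,"jaw":0},{"x":-2.7,"y":-2.1,"jaw":0},{"x":-2.7,"y":-2.1,"jaw":0}], grip_force=20)

```text
schema error: expected keys x, y, z, rx, ry, rz, jaw
```

Call:
send_rows(motion=[{"x":-2.7,"y":-2.1,"jaw":0},{"x":-2.7,"y":-2.1,"jaw":0},{"x":-2.7,"y":-2.1,"jaw":0},{"x":-2.7,"y":-2.1,"jaw":0},{"x":-2.7,"y":-2.1,"jaw":0}])

```text
schema error: expected keys x, y, z, rx, ry, rz, jaw
```

Call:
send_rows(motion=[{"x":-2.6,"y":-2.1,"z":1,"jaw":0},{"x":-2.6,"y":-2.1,"z":1,"jaw":0},{"x":-2.6,"y":-2.1,"z":1,"jaw":0},{"x":-2.5,"y":-2.1,"z":1,"jaw":0},{"x":-2.5,"y":-2.1,"z":1,"jaw":0}])

```text
schema error: expected keys x, y, z, rx, ry, rz, jaw
```

Call:
send_rows(motion=[{"z":1,"rz":0.12,"jaw":0},{"z":1,"rz":0.12,"jaw":0},{"z":1,"rz":0.12,"jaw":0},{"z":1,"rz":0.12,"jaw":0},{"z":1,"rz":0.12,"jaw":0}])

```text
schema error: expected keys x, y, z, rx, ry, rz, jaw
```

Call:
send_rows(motion=[{"rz":0.12,"jaw":0},{"rz":0.12,"jaw":0},{"rz":0.12,"jaw":0},{"rz":0.12,"jaw":0},{"rz":0.08,"jaw":0}])

```text
schema error: expected keys x, y, z, rx, ry, rz, jaw
```

```bash
python3 - <<'E'
from rel import *
print(rel(tray(sw,-.130,-.138,.036)),want(sw)); snap("wrist","w1")
E
```

```text
t 0.1 tcp [0.1839 0.5968 0.249 ] xhead 2.8428 F [ 0.46  0.96 -0.28] op 0.998
[-39.88 -31.53  21.36] 1.679875224903941
```

View pics/w1.png

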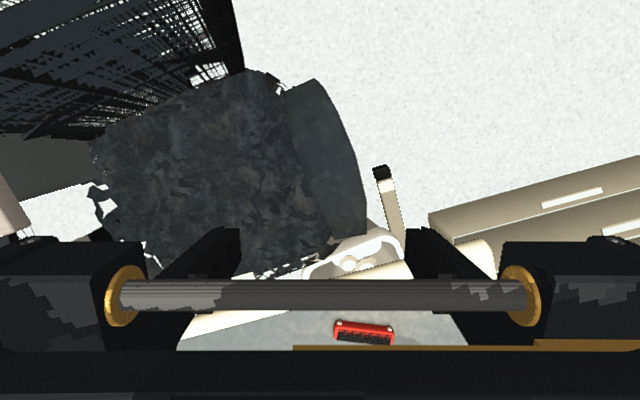

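The rows were refused because every key is required, so the arm has not moved. The wrist picture still shows the chair and the bench edge, with the red stapler at (365,330).

Call:
send_rows(motion=[{"x":-2.7,"y":-2.1,"z":0,"rx":0,"ry":0,"rz":0,"jaw":0},{"x":-2.7,"y":-2.1,"z":0,"rx":0,"ry":0,"rz":0,"jaw":0},{"x":-2.7,"y":-2.1,"z":0,"rx":0,"ry":0,"rz":0,"jaw":0},{"x":-2.7,"y":-2.1,"z":0,"rx":0,"ry":0,"rz":0,"jaw":0},{"x":-2.7,"y":-2.1,"z":0,"rx":0,"ry":0,"rz":0,"jaw":0}], grip_force=20)

```text
clock: 0.65
tool_pos: [0.2827, 0.4559, 0.2495]
eef_rot: [0.149, 0.989, -0.0, -0.0]
contact_force: [1.1, -0.2, -0.1]
opening: 0.571
finger_force: 0.0
```

Call:
send_rows(motion=[{"x":-2.7,"y":-2.1,"z":0,"rx":0,"ry":0,"rz":0,"jaw":0},{"x":-2.7,"y":-2.1,"z":0,"rx":0,"ry":0,"rz":0,"jaw":0},{"x":-2.7,"y":-2.1,"z":0,"rx":0,"ry":0,"rz":0,"jaw":0},{"x":-2.7,"y":-2.1,"z":0,"rx":0,"ry":0,"rz":0,"jaw":0},{"x":-2.7,"y":-2.1,"z":0,"rx":0,"ry":0,"rz":0,"jaw":0}])

```text
clock: 1.15
tool_pos: [0.3808, 0.3159, 0.2496]
eef_rot: [0.149, 0.989, -0.0, -0.0]
contact_force: [0.7, 0.4, 0.3]
opening: 0.115
finger_force: 0.0
```

Call:
send_rows(motion=[{"x":-2.6,"y":-2.1,"z":1,"rx":0,"ry":0,"rz":0,"jaw":0},{"x":-2.6,"y":-2.1,"z":1,"rx":0,"ry":0,"rz":0,"jaw":0},{"x":-2.6,"y":-2.1,"z":1,"rx":0,"ry":0,"rz":0,"jaw":0},{"x":-2.5,"y":-2.1,"z":1,"rx":0,"ry":0,"rz":0,"jaw":0},{"x":-2.5,"y":-2.1,"z":1,"rx":0,"ry":0,"rz":0,"jaw":0}])

```text
clock: 1.65
tool_pos: [0.4722, 0.1779, 0.1992]
eef_rot: [0.149, 0.989, 0.0, -0.0]
contact_force: [-0.3, 0.5, -0.3]
opening: 0.006
finger_force: 0.0
```

Call:
send_rows(motion=[{"x":0,"y":0,"z":1,"rx":0,"ry":0,"rz":0.12,"jaw":0},{"x":0,"y":0,"z":1,"rx":0,"ry":0,"rz":0.12,"jaw":0},{"x":0,"y":0,"z":1,"rx":0,"ry":0,"rz":0.12,"jaw":0},{"x":0,"y":0,"z":1,"rx":0,"ry":0,"rz":0.12,"jaw":0},{"x":0,"y":0,"z":1,"rx":0,"ry":0,"rz":0.12,"jaw":0}])

```text
clock: 2.15
tool_pos: [0.4716, 0.1791, 0.1492]
eef_rot: [0.437, 0.9, -0.0, -0.0]
contact_force: [-0.0, -0.0, 0.0]
opening: 0.003
finger_force: 0.0
```

Call:
send_rows(motion=[{"x":0,"y":0,"z":0,"rx":0,"ry":0,"rz":0.12,"jaw":0},{"x":0,"y":0,"z":0,"rx":0,"ry":0,"rz":0.12,"jaw":0},{"x":0,"y":0,"z":0,"rx":0,"ry":0,"rz":0.12,"jaw":0},{"x":0,"y":0,"z":0,"rx":0,"ry":0,"rz":0.12,"jaw":0},{"x":0,"y":0,"z":0,"rx":0,"ry":0,"rz":0.08,"jaw":0}])

```text
clock: 2.65
tool_pos: [0.4715, 0.1793, 0.1496]
eef_rot: [0.668, 0.744, -0.0, -0.0]
contact_force: [-0.4, -0.1, -0.5]
opening: 0.001
finger_force: 0.0
```

```bash
python3 - <<'E'
from rel import *
print(rel(tray(sw,-.130,-.138,.036)),want(sw)); snap("wrist","w2")
E
```

```text
t 2.65 tcp [0.4715 0.1793 0.1496] xhead 1.6788 F [-0.43 -0.13 -0.52] op 0.001
[-0.16  0.04 11.36] 1.679875224903941
```

View pics/w2.png

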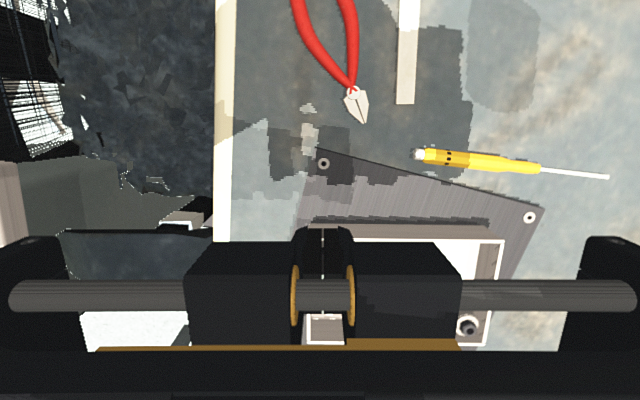

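Call:
send_rows(motion=[{"x":0,"y":0,"z":2.3,"rx":0,"ry":0,"rz":0,"jaw":0},{"x":0,"y":0,"z":2.3,"rx":0,"ry":0,"rz":0,"jaw":0},{"x":0,"y":0,"z":2.3,"rx":0,"ry":0,"rz":0,"jaw":0},{"x":0,"y":0,"z":2.3,"rx":0,"ry":0,"rz":0,"jaw":0},{"x":0,"y":0,"z":2.1,"rx":0,"ry":0,"rz":0,"jaw":0}])

```text
clock: 3.2
tool_pos: [0.4715, 0.1793, 0.0356]
eef_rot: [0.666, 0.746, 0.0, -0.0]
contact_force: [-0.2, -0.4, 0.5]
opening: 0.003
finger_force: 0.0
```

Call:
send_rows(motion=[{"x":-0.5,"y":0,"z":0,"rx":0,"ry":0,"rz":0,"jaw":0},{"x":-0.5,"y":0,"z":0,"rx":0,"ry":0,"rz":0,"jaw":0},{"x":-0.5,"y":0,"z":0,"rx":0,"ry":0,"rz":0,"jaw":0},{"x":-0.4,"y":0,"z":0,"rx":0,"ry":0,"rz":0,"jaw":0},{"x":-0.3,"y":0,"z":0,"rx":0,"ry":0,"rz":0,"jaw":0}])

```text
clock: 3.7
tool_pos: [0.4746, 0.1567, 0.0375]
eef_rot: [0.667, 0.745, 0.001, 0.0]
contact_force: [0.5, 0.3, 0.9]
opening: 0.003
finger_force: 0.0
```

Call:
send_rows(motion=[{"x":-0.7,"y":-0.5,"z":0,"rx":0,"ry":0,"rz":-0.05,"jaw":0},{"x":-0.7,"y":-0.5,"z":0,"rx":0,"ry":0,"rz":-0.05,"jaw":0},{"x":-0.7,"y":-0.5,"z":0,"rx":0,"ry":0,"rz":-0.05,"jaw":0},{"x":-0.7,"y":-0.5,"z":0,"rx":0,"ry":0,"rz":-0.05,"jaw":0},{"x":-0.7,"y":-0.5,"z":0,"rx":0,"ry":0,"rz":-0.05,"jaw":0}])

```text
clock: 4.2
tool_pos: [0.4569, 0.1185, 0.0373]
eef_rot: [0.567, 0.824, 0.001, -0.0]
contact_force: [-1.4, 1.7, 0.8]
opening: 0.005
finger_force: 1.0
```

```bash
python3 - <<'E'
from rel import *
print(rel(tray(sw-.25,-.105,-.138,.036)),want(sw-.25)); s=snap("top","t2")
cv2.imwrite("pics/c2.png",cv2.resize(s["img"][140:250,240:380,::-1],None,fx=4,fy=4,interpolation=cv2.INTER_CUBIC))
E
```

```text
t 4.2 tcp [0.4569 0.1185 0.0373] xhead 1.9361 F [-1.36  1.74  0.76] op 0.005
[-0.5  -0.15  0.13] 1.929875224903941
```

View pics/c2.png

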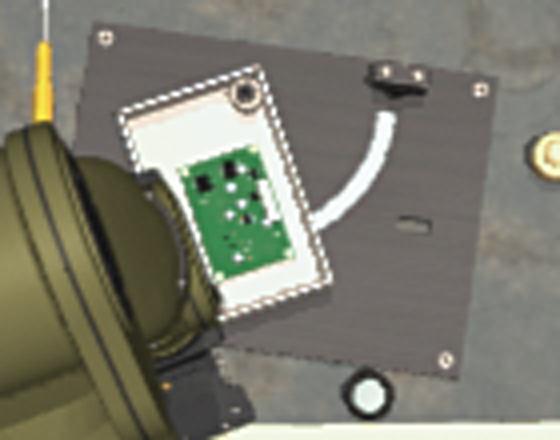

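The tray is following the push, with its free edge now around (325,275)/(225,320) and a contact force of about 2 N. I'll continue the arc.

Call:
send_rows(motion=[{"x":-1.4,"y":-1.0,"z":0,"rx":0,"ry":0,"rz":-0.1,"jaw":0},{"x":-1.4,"y":-1.0,"z":0,"rx":0,"ry":0,"rz":-0.1,"jaw":0},{"x":-1.4,"y":-1.0,"z":0,"rx":0,"ry":0,"rz":-0.1,"jaw":0},{"x":-1.4,"y":-1.0,"z":0,"rx":0,"ry":0,"rz":-0.1,"jaw":0},{"x":-1.4,"y":-1.0,"z":0,"rx":0,"ry":0,"rz":-0.1,"jaw":0}])

```text
clock: 4.75
tool_pos: [0.449, 0.0481, 0.037]
eef_rot: [0.386, 0.922, -0.001, -0.001]
contact_force: [-2.1, 0.1, 1.0]
opening: 0.006
finger_force: 1.3
```

```bash
python3 - <<'E'
from rel import *
print(rel(tray(sw-.75,-.107,-.138,.036)),want(sw-.75)); s=snap("top","t3")
cv2.imwrite("pics/c3.png",cv2.resize(s["img"][140:250,240:380,::-1],None,fx=4,fy=4,interpolation=cv2.INTER_CUBIC))
E
```

```text
t 4.75 tcp [0.449  0.0481 0.037 ] xhead 2.3486 F [-2.07  0.08  0.99] op 0.006
[-1.59 -1.11  0.1 ] 2.429875224903941
```

View pics/c3.png

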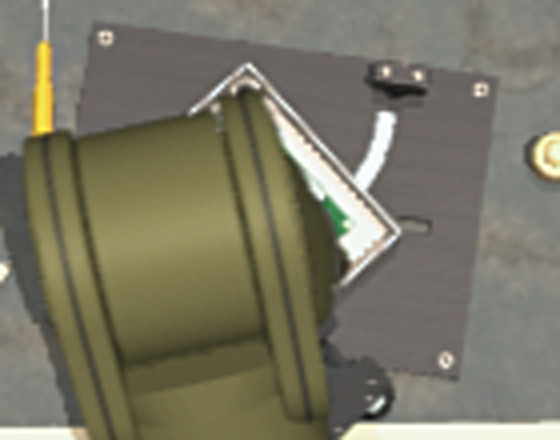

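Call:
send_rows(motion=[{"x":-1.15,"y":-0.8,"z":0,"rx":0,"ry":0,"rz":-0.08,"jaw":0},{"x":-1.15,"y":-0.8,"z":0,"rx":0,"ry":0,"rz":-0.08,"jaw":0},{"x":-1.15,"y":-0.8,"z":0,"rx":0,"ry":0,"rz":-0.08,"jaw":0},{"x":-1.15,"y":-0.8,"z":0,"rx":0,"ry":0,"rz":-0.08,"jaw":0},{"x":-1.15,"y":-0.8,"z":0,"rx":0,"ry":0,"rz":-0.08,"jaw":0}])

```text
clock: 5.3
tool_pos: [0.4704, -0.0195, 0.0369]
eef_rot: [0.198, 0.98, -0.002, -0.002]
contact_force: [-4.7, -0.9, -1.2]
opening: 0.012
finger_force: 1.8
```

```bash
python3 - <<'E'
from rel import *
print(rel(tray(0,-.107,-.138,.036)),want(0)); st=get_state()
a=(b[2]+np.pi-2*np.arctan2(st["eef_rot"][1],st["eef_rot"][0])); print(a, W([0,0,-(b[2]-a)],np.r_[st["tool_pos"][:2]-b[:2],0]))
E
```

```text
t 5.3 tcp [ 0.4704 -0.0195  0.0369] xhead 2.7436 F [-4.69 -0.88 -1.17] op 0.012
[-3.97 -2.45  0.09] 2.9956108660452383
0.25198852526897664 [[-0.10888265 -0.13583361  0.        ]]
```

Call:
send_rows(motion=[{"x":-0.57,"y":-0.43,"z":0,"rx":0,"ry":0,"rz":-0.04,"jaw":0},{"x":-0.57,"y":-0.43,"z":0,"rx":0,"ry":0,"rz":-0.04,"jaw":0},{"x":-0.57,"y":-0.43,"z":0,"rx":0,"ry":0,"rz":-0.04,"jaw":0},{"x":-0.57,"y":-0.43,"z":0,"rx":0,"ry":0,"rz":-0.04,"jaw":0},{"x":-0.57,"y":-0.43,"z":0,"rx":0,"ry":0,"rz":-0.04,"jaw":0}])

```text
clock: 5.8
tool_pos: [0.491, -0.0491, 0.0369]
eef_rot: [0.1, 0.995, -0.002, -0.002]
contact_force: [-3.1, -1.6, -0.6]
opening: 0.003
finger_force: 1.5
```

Call:
send_rows(motion=[{"x":-0.2,"y":-0.15,"z":0,"rx":0,"ry":0,"rz":-0.015,"jaw":0},{"x":-0.2,"y":-0.15,"z":0,"rx":0,"ry":0,"rz":-0.015,"jaw":0},{"x":-0.2,"y":-0.1,"z":0,"rx":0,"ry":0,"rz":-0.01,"jaw":0},{"x":-0.1,"y":0,"z":0,"rx":0,"ry":0,"rz":0,"jaw":0},{"x":0,"y":0,"z":0,"rx":0,"ry":0,"rz":0,"jaw":0}])

```text
clock: 6.3
tool_pos: [0.499, -0.0528, 0.0369]
eef_rot: [0.079, 0.997, -0.001, -0.0]
contact_force: [-2.6, -2.5, -0.2]
opening: 0.006
finger_force: 1.1
```

```bash
cat > pose.py <<'E'
from rel import *
print(rel(tray(0,-.107,-.136,.036)),want(0)); st=get_state()
a=(b[2]+np.pi-2*np.arctan2(st["eef_rot"][1],st["eef_rot"][0])); print(a, W([0,0,-b[2]],np.r_[st["tool_pos"][:2]-b[:2],0]))
E
python3 pose.py
```

```text
t 6.3 tcp [ 0.499  -0.0528  0.0369] xhead 2.9827 F [-2.63 -2.5  -0.18] op 0.006
[ 0.08 -0.28  0.09] 2.9956108660452383
0.012877052473085016 [[-0.10616733 -0.13317628  0.        ]]
```

Call:
send_rows(motion=[{"x":-0.1,"y":0,"z":0,"rx":0,"ry":0,"rz":-0.005,"jaw":0},{"x":-0.1,"y":0,"z":0,"rx":0,"ry":0,"rz":-0.005,"jaw":0},{"x":-0.1,"y":0,"z":0,"rx":0,"ry":0,"rz":0,"jaw":0},{"x":0,"y":0,"z":0,"rx":0,"ry":0,"rz":0,"jaw":0},{"x":0,"y":0,"z":0,"rx":0,"ry":0,"rz":0,"jaw":0}])

```text
clock: 6.8
tool_pos: [0.5018, -0.0534, 0.0369]
eef_rot: [0.074, 0.997, -0.001, -0.0]
contact_force: [-3.9, -1.4, -0.6]
opening: 0.004
finger_force: 1.5
```

```bash
python3 pose.py
```

```text
t 6.8 tcp [ 0.5018 -0.0534  0.0369] xhead 2.9932 F [-3.89 -1.43 -0.62] op 0.004
[ 0.36 -0.26  0.09] 2.9956108660452383
0.0023894777167807746 [[-0.10334936 -0.13341123  0.        ]]
```

Still no sharp rise in force, so I'll go on in small steps.

Call:
send_rows(motion=[{"x":-0.1,"y":0,"z":0,"rx":0,"ry":0,"rz":0,"jaw":0},{"x":-0.1,"y":0,"z":0,"rx":0,"ry":0,"rz":0,"jaw":0},{"x":-0.1,"y":0,"z":0,"rx":0,"ry":0,"rz":0,"jaw":0},{"x":0,"y":0,"z":0,"rx":0,"ry":0,"rz":0,"jaw":0},{"x":0,"y":0,"z":0,"rx":0,"ry":0,"rz":0,"jaw":0}])

```text
clock: 7.3
tool_pos: [0.5019, -0.0534, 0.0369]
eef_rot: [0.074, 0.997, -0.001, -0.003]
contact_force: [-10.1, 0.8, 5.4]
opening: 0.005
finger_force: 4.6
```

```bash
python3 pose.py; python3 -c "
from h import *
s=snap('top','t4')
cv2.imwrite('pics/c4.png',cv2.resize(s['img'][140:250,240:380,::-1],None,fx=5.4,fy=5.4,interpolation=cv2.INTER_CUBIC))"
```

```text
t 7.3 tcp [ 0.5019 -0.0534  0.0369] xhead 2.9941 F [-10.08   0.76   5.44] op 0.005
[ 0.37 -0.26  0.09] 2.9956108660452383
0.0015052178512111603 [[-0.10328166 -0.133417    0.        ]]
```

View pics/c4.png

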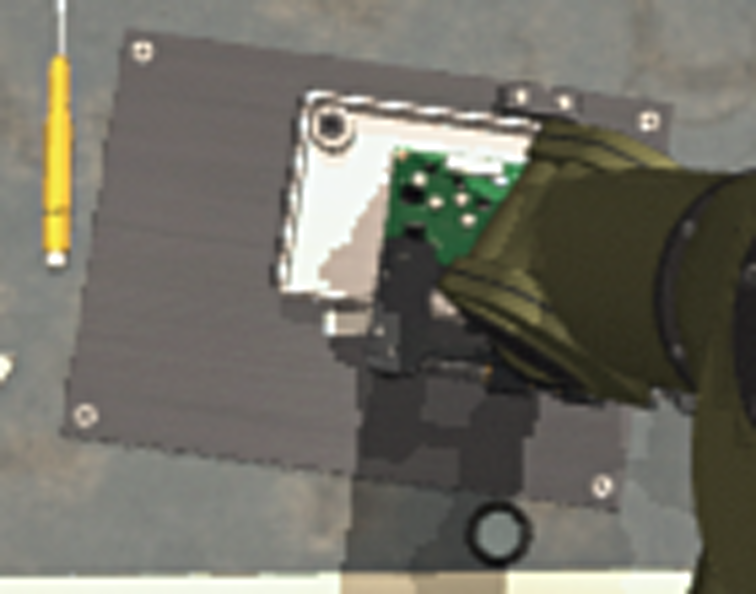

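The tool stalled at 10 N with the tray aligned with the base and against the stop. The tray's wall top runs from (310,97) to (540,125), and nothing else has moved. Next I'll back off and rise.

Call:
send_rows(motion=[{"x":0.5,"y":0,"z":0,"rx":0,"ry":0,"rz":0,"jaw":0},{"x":0.7,"y":0,"z":0,"rx":0,"ry":0,"rz":0,"jaw":0},{"x":0.8,"y":0,"z":-1.5,"rx":0,"ry":0,"rz":0,"jaw":0},{"x":0,"y":0,"z":-2.5,"rx":0,"ry":0,"rz":0,"jaw":0},{"x":0,"y":0,"z":-1.5,"rx":0,"ry":0,"rz":0,"jaw":0}])

```text
clock: 7.85
tool_pos: [0.4862, -0.05, 0.0933]
eef_rot: [0.074, 0.997, -0.0, 0.001]
contact_force: [0.4, 0.5, -1.2]
opening: -0.0
finger_force: 0.0
```

```bash
python3 - <<'E'
from rel import *
print(rel(tray(0,-.076,-.136,.075)),want(0)); snap("wrist","w3")
E
```

```text
t 7.85 tcp [ 0.4862 -0.05    0.0933] xhead 2.994 F [ 0.42  0.49 -1.18] op -0.0
[-4.32 -0.36  1.84] 2.9956108660452383
```

View pics/w3.png

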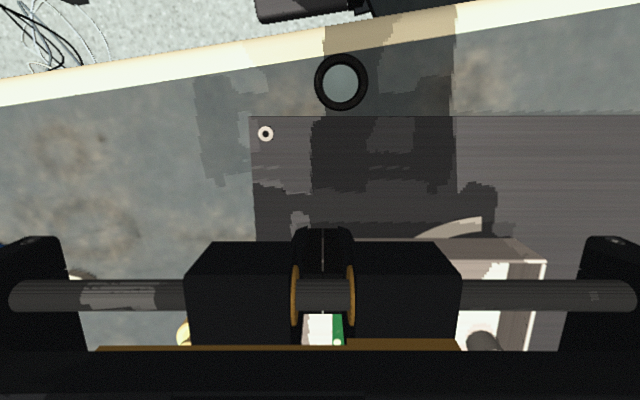

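The wrist view shows the tray behind the fingers and the loupe at (341,82) untouched. I'll move over the stud and come down onto it.

Call:
send_rows(motion=[{"x":-1.5,"y":-0.1,"z":0,"rx":0,"ry":0,"rz":0,"jaw":0},{"x":-1.5,"y":-0.1,"z":0,"rx":0,"ry":0,"rz":0,"jaw":0},{"x":-1.3,"y":-0.15,"z":0,"rx":0,"ry":0,"rz":0,"jaw":0},{"x":0,"y":0,"z":0.6,"rx":0,"ry":0,"rz":0,"jaw":0},{"x":0,"y":0,"z":0.6,"rx":0,"ry":0,"rz":0,"jaw":0}])

```text
clock: 8.4
tool_pos: [0.527, -0.0605, 0.0792]
eef_rot: [0.074, 0.997, -0.001, -0.0]
contact_force: [0.2, -0.8, 0.5]
opening: 0.001
finger_force: 0.0
```

Call:
send_rows(motion=[{"x":0,"y":0,"z":0.5,"rx":0,"ry":0,"rz":0,"jaw":0},{"x":0,"y":0,"z":0.3,"rx":0,"ry":0,"rz":0,"jaw":0},{"x":0,"y":0,"z":0.2,"rx":0,"ry":0,"rz":0,"jaw":0},{"x":0,"y":0,"z":0.2,"rx":0,"ry":0,"rz":0,"jaw":0},{"x":0,"y":0,"z":0,"rx":0,"ry":0,"rz":0,"jaw":0}])

```text
clock: 8.9
tool_pos: [0.5269, -0.0606, 0.0677]
eef_rot: [0.074, 0.997, -0.001, -0.0]
contact_force: [0.7, -0.3, -0.2]
opening: 0.003
finger_force: 0.0
```

```bash
python3 - <<'E'
from rel import *
print(rel(tray(0,-.076,-.136,.063)))
E
```

```text
t 8.9 tcp [ 0.5269 -0.0606  0.0677] xhead 2.9934 F [ 0.66 -0.29 -0.18] op 0.003
[-0.15  0.09  0.47]
```

Call:
send_rows(motion=[{"x":0,"y":0,"z":0.1,"rx":0,"ry":0,"rz":0,"jaw":0},{"x":0,"y":0,"z":0.1,"rx":0,"ry":0,"rz":0,"jaw":0},{"x":0,"y":0,"z":0.1,"rx":0,"ry":0,"rz":0,"jaw":0},{"x":0,"y":0,"z":0,"rx":0,"ry":0,"rz":0,"jaw":0},{"x":0,"y":0,"z":0,"rx":0,"ry":0,"rz":0,"jaw":0}])

```text
clock: 9.4
tool_pos: [0.5272, -0.0607, 0.0649]
eef_rot: [0.074, 0.997, -0.001, -0.0]
contact_force: [0.4, 1.0, 1.0]
opening: 0.006
finger_force: 0.6
```

Call:
send_rows(motion=[{"x":0,"y":0,"z":0.1,"rx":0,"ry":0,"rz":0,"jaw":0},{"x":0,"y":0,"z":0.1,"rx":0,"ry":0,"rz":0,"jaw":0},{"x":0,"y":0,"z":0.1,"rx":0,"ry":0,"rz":0,"jaw":0},{"x":0,"y":0,"z":0,"rx":0,"ry":0,"rz":0,"jaw":0},{"x":0,"y":0,"z":0,"rx":0,"ry":0,"rz":0,"jaw":0}])

```text
clock: 9.9
tool_pos: [0.5274, -0.0607, 0.0633]
eef_rot: [0.074, 0.997, -0.001, 0.0]
contact_force: [-3.8, -0.2, 15.8]
opening: 0.004
finger_force: 7.9
```

The force rises to 16 N with the fingertips at 52 mm, which matches the stud being fully down. I'll press a little more, then lift and look.

Call:
send_rows(motion=[{"x":0,"y":0,"z":0.1,"rx":0,"ry":0,"rz":0,"jaw":0},{"x":0,"y":0,"z":0,"rx":0,"ry":0,"rz":0,"jaw":0},{"x":0,"y":0,"z":0,"rx":0,"ry":0,"rz":0,"jaw":0},{"x":0,"y":0,"z":0,"rx":0,"ry":0,"rz":0,"jaw":0},{"x":0,"y":0,"z":0,"rx":0,"ry":0,"rz":0,"jaw":0}])

```text
clock: 10.4
tool_pos: [0.5274, -0.0607, 0.0631]
eef_rot: [0.074, 0.997, -0.002, 0.001]
contact_force: [-4.8, -0.2, 24.3]
opening: 0.007
finger_force: 12.2
```

Call:
send_rows(motion=[{"x":0,"y":0,"z":-0.5,"rx":0,"ry":0,"rz":0,"jaw":0},{"x":0,"y":0,"z":-2,"rx":0,"ry":0,"rz":0,"jaw":0},{"x":0,"y":0,"z":-4,"rx":0,"ry":0,"rz":0,"jaw":0},{"x":0,"y":0,"z":-4,"rx":0,"ry":0,"rz":0,"jaw":0},{"x":0,"y":0,"z":-4,"rx":0,"ry":0,"rz":0,"jaw":0}])

```text
clock: 10.9
tool_pos: [0.5267, -0.0606, 0.207]
eef_rot: [0.074, 0.997, -0.001, -0.001]
contact_force: [0.5, -0.2, 0.1]
opening: 0.005
finger_force: 0.0
```

Call:
send_rows(motion=[{"x":4,"y":4,"z":0,"rx":0,"ry":0,"rz":0,"jaw":0},{"x":2,"y":4,"z":0,"rx":0,"ry":0,"rz":0,"jaw":0},{"x":0,"y":4,"z":0,"rx":0,"ry":0,"rz":0,"jaw":0},{"x":0,"y":4,"z":0,"rx":0,"ry":0,"rz":0,"jaw":0},{"x":0,"y":4,"z":0,"rx":0,"ry":0,"rz":0,"jaw":0}])

```text
clock: 11.4
tool_pos: [0.5013, 0.1421, 0.2054]
eef_rot: [0.074, 0.997, -0.001, -0.0]
contact_force: [0.4, 1.0, -0.4]
opening: 0.006
finger_force: 0.0
```

```bash
python3 - <<'E'
from rel import *
print(rel(tray(0,-.076,-.136,.063)))
A=[]
for n,f,z in(("top",5,5),("scene",8,8)):
    s=snap(n,n+"9"); 
    for h in(.052,.062): print(n,h,proj(s,tray(0,-.076,-.136,h)))
    u,v=proj(s,tray(0,-.05,-.08,.05))[0].astype(int)
    c=s["img"][v-35:v+35,u-45:u+45,::-1]; A.append(cv2.resize(c,(400,311),interpolation=cv2.INTER_CUBIC)); print(u-45,v-35)
cv2.imwrite("pics/end.png",np.hstack(A))
E
```

```text
t 11.4 tcp [0.5013 0.1421 0.2054] xhead 2.9928 F [ 0.42  1.01 -0.39] op 0.006
[ -5.69 -19.55  14.29]
top 0.052 [[343.49603392 194.25950012]]
top 0.062 [[343.65735082 193.80053583]]
280 148
scene 0.052 [[327.98597615 207.79328529]]
scene 0.062 [[327.99162799 204.89858714]]
285 165
```

View pics/end.png

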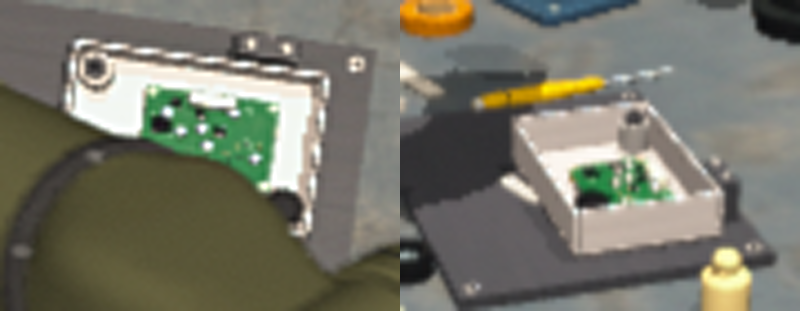

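The tray sits against its stop, and the stud head is level with the walls, seen at (592,200) on the right and (287,207) on the left. Nothing else has moved, so I'm handing in.

```bash
python3 -c "
from plant import *
print(finish_job())"
```

```text
the job is handed in; nothing more can be done
None
```

The job is handed in (no verdict was returned): the tray was pushed home against its stop and the lock stud pressed fully down, and I saw no contact with the board and nothing else moved.

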